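# Pack the filter-change kit tray

## Robot

A 7-joint arm with a two-finger parallel gripper is mounted at the origin on a cart in front of the work surface, level with it; the furniture and walls round the work are solid. World frame = base frame: x ahead of the robot, y to its left, z up, the work surface at z = 0. Lengths are in m, angles in rad, forces in N, time in s.
With the tool pointing down it reaches from about 0.425 to 0.925 m from the base axis. Payload 6.8 kg.
Tool frame: the origin (TCP) lies midway between the tips of the shut fingers; the grasp point (between the pads) lies 19 mm behind it; z points along the fingers, y is the line along which they close (so a half turn about z gives the same grasp; the last joint's range is limited). The gripper opens to 85 mm and grips with 20 to 120 N. Pads are 22 mm wide; open, the fingers measure 114 mm over their backs; the gripper's body (76 mm by 85 mm) begins 54 mm behind the grasp point. The pads swing forward as they close: fully open they stand 13 mm farther back than shut.
Start: joints at [-1.239, 0.477, 0.022, 1.555, -0.011, 1.109, -0.083], TCP at [0.287, 0.611, 0.198] pointing down, gripper open.
Joint ranges: [-2.96, 2.96], [-0.34, 2.1], [-1.41, 1.46], [0.24, 2.44], [-1.37, 4.51], [0.17, 1.92], [-2.96, 2.96]. Speed limits (rad/s): [2.39, 2.39, 3.14, 3.14, 3.14, 3.14, 3.14].

## Interface

Orientations are given as a rotation vector (axis times angle).
In Python, from bench import r gives the robot as it stands.
- The arm moves only by the tool servo_tool, never from a script. Its arguments are lists of equal length, an entry for each row: "turn": the turn, a rotation vector about the world's x, y, z in units of 5 degrees (1.0 is 5 degrees), a list of three; "slide": the shift along the world's x, y, z in units of 30 mm (1.0 is 30 mm), a list of three; "hand": the opening, from 0 (shut) to 1 (fully open). In form: {"turn": [[rx, ry, rz], ...], "slide": [[dx, dy, dz], ...], "hand": [hand, ...]}. A call has 1 to 8 rows; each row is the pose to reach, as a shift and turn from the pose commanded when the call began; what a row does not reach only later rows make up. A row lasts 1/8 s, in which the tool goes at most 62.5 mm and 10.7 degrees, less where a joint would pass 70% of its speed; a pose out of reach is approached as far as the arm can. A call with a gripper value outside its range is refused whole. The fingers move at their own pace and stop on an object; "squeeze" is the grip in N (left out, the last holds). Time passes only in rows, so rows that repeat a pose let the fingers close. It gives the time, the measured TCP pose, the force, the opening and the grip force at its end, in the units of the state.
- r.get_obs(): the state, without advancing time (a new reading comes with each control period).
- r.grab_frame(name): name is "scene" or "top"; returns (picture, depth): 420x560x3 uint8, red, green, blue; 420x560 float32, m along the optical axis (not along the pixel's ray), 0 where there is no reading.
- r.get_calibration(name): a dict with "fovy" (degrees; the focal length in pixels is half the picture's height over the tangent of half this angle, whatever the lens; pixels are square), "cx", "cy" (the principal point, pixels), "R" (3x3) and "t" (3): a world point X has camera coordinates R X + t. Camera axes: x right, y down, z forward; pixel columns grow to the right and rows downward; lengths in m; the calibration is good to about 2 mm. A picture is of the moment at which its call begins. get_calibration takes no time and is no camera call.
- r.hand_in(): hands the job in; it is judged then, once.
The state is a dict: "clock": time; "joints": joint angles; "qvel": joint speeds; "tau": joint torques, N m; "tcp_pos": TCP position; "orientation": TCP orientation; "contact_force": force on the tool from outside, world axes, zero at the start; "moment": the same for the moment, N m; "grip_width": finger opening in m; "gripper_force": force on a finger pad.
Only numpy, scipy, OpenCV 4.12 (cv2) and the standard library are available. Lean on these libraries where they do the work, as an engineer would, in place of code of your own. Each camera call takes 0.05 s, during which the arm holds its last target. There are 200 camera calls.

## Task

Pack the filter-change kit. Lift the small filter carton out of its grey upright holder, lay it down on one of its broad faces on the open worktop and let go of it; then take it again across its width and lay it flat, fully home, in the deep well of the blue tray. After that lay the red screwdriver in the tray above the carton, handle flat in the wide pocket and shaft along the narrow groove over the carton, and leave the other things on the worktop where they are.

Things in the scene. Friction and masses are not known exactly. Their poses are not given: they have to be found in the camera images.
- kit_tray: Blue plastic tray, fixed, 212 x 60 x 44 mm high; origin: centre of its underside, x along it to the handle end. From -x: end block (x -106 to -80), deep well, partition (x -11 to -2), handle pocket (to x 100). End block and partition have 44 mm high cheeks each side of an 18 mm wide groove along y = 0 (its bottom 32 mm high, closed at x < -101).
- well_center (a point): Centre of the floor of the tray's deep well, at the tray's x -45.5, 9 mm above the worktop; axes as the tray's. The well is 69 mm along x, 47 mm along y; the carton lies with its length along x. Its side walls, 26 mm high and 6.5 thick, are open for fingers within 21 mm of the centre along x.
- pocket_center (a point): On the floor of the tray's handle pocket, at the tray's x +50, 24 mm above the worktop; axes as the tray's. The pocket is 35 mm wide (y) and runs from x -52 to +50 of here; walls 13 mm above its floor, missing within 23 mm of here along x for fingers. The middle of the screwdriver's handle belongs above this point.
- holder: Grey plastic holder, fixed to the worktop, base 80 x 60 x 9 mm; origin at the centre of its underside. Its slot holds the carton standing on end on the 9 mm base: 4.5 mm thick cheeks at y = +-13.5 to +-18 mm, up to 35 mm high, and end stops at x = +-22 to +-26 mm, up to 25 mm high.
- carton: White and blue filter carton, 40 (x, width) x 62 (y, length) x 24 mm (z, thickness), 60 g; origin: centre of one broad face. It starts on end in the holder, y vertical, x along the holder's x, top 71 mm above the worktop. Either broad face may end up on top. Stood on end on the worktop it stays, and topples onto a broad face if pushed near its top along its z.
- carton_center (a point): Centre of the filter carton, axes as the carton's; 12 mm above whatever the carton lies flat on. The worktop between tray and holder is free to lay the carton down; the cables drawn there are only scenery and nothing touches them.
- driver: Screwdriver lying on the worktop, 190 mm long, 80 g: red handle from x +1 to +95 mm, 28 mm wide, 29 mm high; shaft 6 mm thick from x +1 to -95 mm, its axis 14.5 mm above what the handle lies on. Origin midway along it on the underside, x toward the handle end. It lies on the robot's right.
- driver_handle (a point): Middle of the screwdriver's red handle, 48 mm from the tool's origin toward +x and 14.5 mm above its underside; axes as the screwdriver's. Take it here, across the handle; the balance point lies near.
- driver_tip (a point): Tip of the screwdriver's shaft, 95 mm from the tool's origin toward -x.
- small_bottle: Small white bottle, 54 mm across, 103 mm high, standing; a bystander. Origin at the centre of its underside.
- red_cap: Red screw cap, 63 mm across, 24 mm high, lying on the worktop; a bystander. Origin at the centre of its underside.
- tape: Roll of tape, 100 mm across, 25 mm high, lying flat; a bystander. Origin at the centre of its underside.
- cell: Red and silver battery cell, 15 x 50 x 15 mm, lying; a bystander. Origin at the centre of its underside.
Mind the look-alikes: they are no part of the job. Of the things that look like the carton, the smaller one is meant.

How it is judged:
By the outcome, as a careful person would: the job done as asked, in the order asked, and still so for the second after the job is handed in, with the robot touching nothing.
It also fails if it takes over 72 s, if anything falls off the work surface, if the arm or the gripper's body presses on something with over 40 N, if the wrist force passes 120 N, or if a joint passes its speed limit or range.

## Working session

There is one attempt and no reset: what is moved stays moved. The work goes in short steps, Python scripts to look and compute and a tool call to move; the robot and the scene stay as the last step left them, time stands still between calls to the robot, and variables do not carry over. Pictures are saved under pics/ and viewed, at most 11 in all, crops included, and the job is handed in when it is done.

Besides the shell and the picture viewer there is one more tool, called after ">>>" as name(argument=value, ...) on one line, values as JSON. servo_tool: Moves the arm, as the interface text tells. Its arguments: {"type":"object","properties":{"turn":{"type":"array"},"slide":{"type":"array"},"hand":{"type":"array"},"squeeze":{"type":"number"}},"required":["turn","slide","hand"]}

```bash
mkdir -p pics
cat > h.py <<'E'
import numpy as np, cv2
from bench import r
def save(n,img): cv2.imwrite('pics/'+n+'.png',img[:,:,::-1])
def cal(n,shape=(420,560)):
    c=r.get_calibration(n); f=shape[0]/2/np.tan(np.radians(c['fovy'])/2)
    return f,c['cx'],c['cy'],np.array(c['R']),np.array(c['t'])
def cloud(n,d):
    f,cx,cy,R,t=cal(n); v,u=np.mgrid[:420,:560]
    P=np.stack([(u-cx)/f*d,(v-cy)/f*d,d],-1)
    return (P-t)@R
def ray(n,u,v,z):
    f,cx,cy,R,t=cal(n); o=-R.T@t; k=R.T@np.array([(u-cx)/f,(v-cy)/f,1]); return o+k*(z-o[2])/k[2]
E
python3 - <<'E'
from h import *
for n in ('scene','top'):
    p,d=r.grab_frame(n); save(n+'0',p); np.savez('pics/'+n+'0.npz',p=p,d=d)
    f,cx,cy,R,t=cal(n); print(n,f,cx,cy,-R.T@t,R.round(3).tolist(),(d>0).mean())
print(r.get_obs())
E
```

```text
scene 425.34324593882604 277.24460901858316 210.14669935737828 [-0.56116722 -0.56701388  0.64505119] [[0.418, -0.909, 0.002], [-0.381, -0.178, -0.907], [0.825, 0.378, -0.42]] 0.9958418367346938
top 393.00877695636024 285.0707347510787 218.4012748912313 [ 0.24427038 -0.12195015  1.27310568] [[0.244, -0.97, 0.003], [-0.937, -0.237, -0.256], [0.249, 0.06, -0.967]] 0.9960544217687075
{'clock': 0.1, 'joints': array([-1.23908836,  0.4777234 ,  0.02234911,  1.55633508, -0.01149485,
        1.10927897, -0.08312049]), 'qvel': array([-0.00243404, -0.00245433, -0.00029045, -0.0041835 ,  0.00133555,
        0.00167498,  0.00031741]), 'tau': array([ 4.85591634e-03, -5.97762287e+01,  1.61379173e+00, -2.81955832e+01,
        1.28332298e-02,  5.05184420e-03, -3.50883158e-05]), 'tcp_pos': array([0.28716562, 0.6102361 , 0.19712649]), 'orientation': array([-6.85249575e-01, -3.06571164e+00,  2.51323189e-03]), 'contact_force': array([-0.32234273,  0.2756996 ,  1.1424099 ]), 'moment': array([0.02429167, 0.00692811, 0.02091125]), 'gripper_force': 0.0, 'grip_width': 0.08552970812641061}
```

View pics/scene0.png

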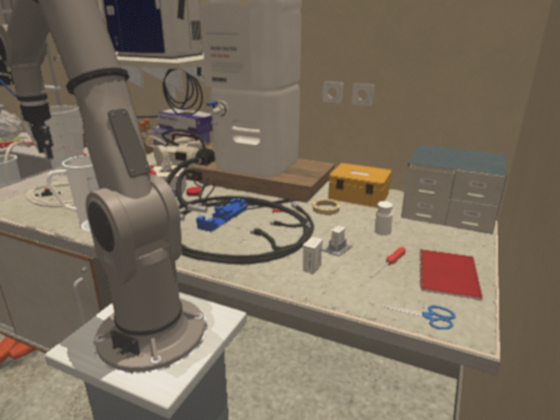

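View pics/top0.png

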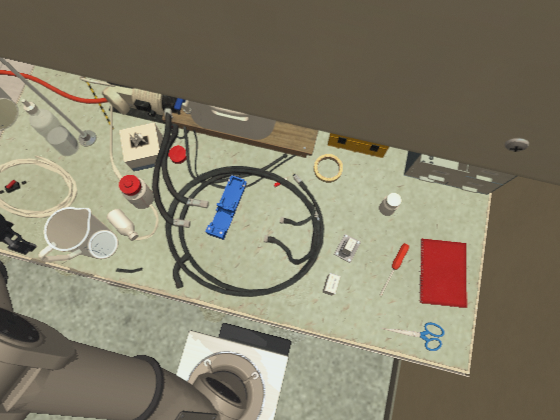

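Scene: arm and tray upper left, holder with carton right of centre. The candidates for the carton, in top-view pixels:
- The carton in the grey holder at (348,247).
- A free-standing, bigger look-alike at (332,284).

Candidates for the red driver are the red/steel tool at (400,258), the blue scissors at (430,335) and the red mat at (443,272). I choose the carton in the holder and the tool at (400,258). The blue tray is at (227,207).

Run:
```python
from h import *
T=np.load('pics/top0.npz'); S=np.load('pics/scene0.npz')
p,d=T['p'],T['d']; C=cloud('top',d)
Cs=cloud('scene',S['d'])
def rect(m,name,C,zlo=-1,zhi=1):
    P=C[m]; P=P[(P[:,2]>zlo)&(P[:,2]<zhi)]
    if len(P)<4: print(name,'few',len(P)); return
    (c,s,a)=cv2.minAreaRect(P[:,:2].astype(np.float32)*1000)
    print(name,len(P),'c',np.round(c,1),'s',np.round(s,1),'a',round(a,1),'z',np.percentile(P[:,2],[2,50,98]).round(4),'mean',P.mean(0).round(4))
hsv=cv2.cvtColor(p,cv2.COLOR_RGB2HSV); H,Sx,V=cv2.split(hsv)
v,u=np.mgrid[:420,:560]
def win(a,b,c,e): return (u>=a)&(u<=b)&(v>=c)&(v<=e)
blue=(H>100)&(H<130)&(Sx>120)
rect(blue&win(195,255,165,245),'tray',C)
rect(blue&win(195,255,165,245),'tray hi',C,.038,.05)
red=((H<8)|(H>172))&(Sx>140)&(V>80)
rect(red&win(385,412,240,275),'driver handle',C)
rect(red&win(385,412,240,275),'driver handle hi',C,.022)
w=win(330,368,230,266)
for lo,hi in ((.06,.08),(.028,.04),(.005,.013)): rect(w,f'holder {lo}',C,lo,hi)
w=win(318,345,268,300); rect(w,'big',C,.05,.12)
w=win(372,392,270,300); print('table z',np.median(C[w][:,2]),np.median(C[win(260,300,250,270)][:,2]))
# cropped composite
a=cv2.resize(p[225:305,315:435],None,fx=5,fy=5,interpolation=cv2.INTER_CUBIC)[:, :600]
b=cv2.resize(S['p'][215:285,290:410],None,fx=5,fy=5,interpolation=cv2.INTER_CUBIC)
a2=cv2.resize(a,(400,300)); b2=cv2.resize(b,(400,233)); b2=np.vstack([b2,np.zeros((67,400,3),np.uint8)])
c=cv2.resize(p[165:247,195:260],None,fx=3.6,fy=3.6,interpolation=cv2.INTER_CUBIC)
out=np.zeros((600,800,3),np.uint8); out[:300,:400]=a2; out[:300,400:]=b2; out[300:300+min(300,c.shape[0]),:c.shape[1]]=c[:300]
save('crop1',out)
np.set_printoptions(suppress=True)
```

```text
tray 1085 c [558.3 153.4] s [ 62.8 212.7] a 84.4 z [0.0052 0.0241 0.0455] mean [0.5569 0.1526 0.0237]
tray hi 155 c [556.6 151. ] s [ 60.1 209. ] a 83.3 z [0.0381 0.0426 0.0481] mean [0.51   0.1561 0.0426]
driver handle 198 c [ 535.8 -433.7] s [22.7 90.5] a 72.9 z [0.015  0.0245 0.031 ] mean [ 0.5355 -0.4329  0.0241]
driver handle hi 147 c [ 535.3 -434.6] s [20.1 90.1] a 74.2 z [0.0222 0.0257 0.0314] mean [ 0.535  -0.4349  0.026 ]
holder 0.06 107 c [ 523.6 -266.3] s [23.9 40.6] a 75.7 z [0.0619 0.0706 0.0754] mean [ 0.5225 -0.2658  0.0704]
holder 0.028 48 c [ 521.9 -265.2] s [35.4 47.3] a 75.6 z [0.0282 0.0349 0.0381] mean [ 0.5192 -0.262   0.0341]
holder 0.005 526 c [ 525.3 -271.7] s [120.3 128.9] a 13.9 z [0.0051 0.0072 0.0122] mean [ 0.5224 -0.2711  0.0077]
big 240 c [ 390.8 -235.3] s [33.6 56.2] a 86.3 z [0.0564 0.0864 0.0914] mean [ 0.3892 -0.2343  0.0845]
table z 0.0039141484940410426 0.003996741625988028
```

View pics/crop1.png

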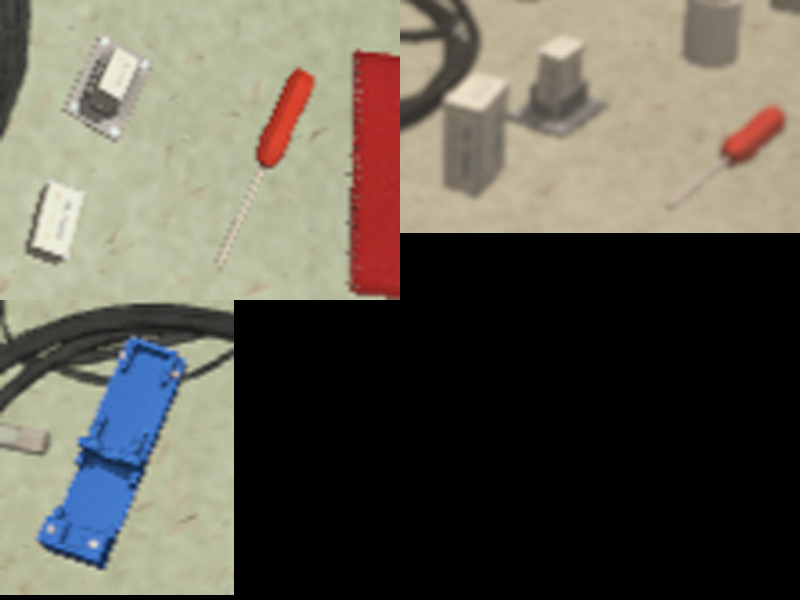

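The crop confirms the choice: the small 40 x 24 mm carton sits in the grey holder (upper left) and the taller look-alike stands alone below it. The driver's handle points away from the robot, and the tray's well is at its near end.

>>> servo_tool(turn=[[0, 0, -1], [0, 0, -3], [0, 0, -5], [0, 0, -7], [0, 0, -8], [0, 0, -8], [0, 0, -8], [0, 0, -8]], slide=[[0, 0, 1.7], [8.4, -12, 1.7], [8.4, -12, 1.7], [8.4, -12, 1.7], [8.4, -12, 1.7], [8.4, -12, 1.7], [8.4, -12, 1.7], [8.4, -12, 1.7]], hand=[1, 1, 1, 1, 1, 1, 1, 1], squeeze=40)

```text
clock: 1.1
tcp_pos: [0.5389, 0.2506, 0.2488]
orientation: [-1.692, -2.647, 0.0]
contact_force: [0.2, 1.3, 0.2]
grip_width: 0.0853
gripper_force: 0.0
```

```bash
cat >> h.py <<'E'
from scipy.spatial.transform import Rotation as Ro
def st():
    o=r.get_obs(); M=Ro.from_rotvec(o['orientation']).as_matrix()
    print('t',round(o['clock'],2),'tcp',np.round(o['tcp_pos'],4),'yaw_y',round(np.degrees(np.arctan2(M[1,1],M[0,1])),2),'zaxis',M[:,2].round(4),'F',np.round(o['contact_force'],1),'w',round(o['grip_width'],4),'g',round(o['gripper_force'],1),'q',np.round(o['joints'],2)); return o,M
def go(x,y,z,yaw=None):
    o,M=st(); s=(np.array([x,y,z])-o['tcp_pos'])/.03
    d=0
    if yaw is not None:
        d=(yaw-np.degrees(np.arctan2(M[1,1],M[0,1]))+90)%180-90
    print('slide',s.round(2),'turn z',round(d/5,2),'(or',round(d/5-36*np.sign(d),2),')')
E
python3 - <<'E'
from h import *
go(.5236,-.2663,.12,-14.3)
# refine tray
T=np.load('pics/top0.npz');p,d=T['p'],T['d'];C=cloud('top',d)
hsv=cv2.cvtColor(p,cv2.COLOR_RGB2HSV);H,Sx,V=cv2.split(hsv)
m=(H>100)&(H<130)&(Sx>120); w=np.zeros_like(m);w[165:247,195:257]=1;m&=w
P=C[m]
for th in np.radians([-5,-5.5,-6,-6.5,-7,-7.5]):
    a=np.array([np.cos(th),np.sin(th)]);b=np.array([-a[1],a[0]])
    s=P[:,:2]@a;q=P[:,:2]@b
    lo,hi=np.percentile(s,[.5,99.5]);l2,h2=np.percentile(q,[1,99])
    c=a*(lo+hi)/2+b*(l2+h2)/2
    print(np.degrees(th).round(1),(hi-lo).round(4),(h2-l2).round(4),c.round(4))
E
```

```text
t 1.1 tcp [0.5389 0.2506 0.2488] yaw_y 24.82 zaxis [-3.e-04 -0.e+00 -1.e+00] F [0.2 1.3 0.2] w 0.0853 g 0.0 q [-0.79  0.31  0.32  1.71 -0.1   1.14 -0.01]
slide [ -0.51 -17.23  -4.29] turn z -7.82 (or 28.18 )
-5.0 0.2098 0.0596 [0.5567 0.1521]
-5.5 0.2096 0.0593 [0.5568 0.1522]
-6.0 0.2094 0.0594 [0.5568 0.1521]
-6.5 0.2093 0.0601 [0.5568 0.1517]
-7.0 0.2092 0.061 [0.5567 0.1514]
-7.5 0.2092 0.0625 [0.5567 0.1514]
```

>>> servo_tool(turn=[[0, 0, -2], [0, 0, -4], [0, 0, -6], [0, 0, -7.8], [0, 0, -7.8], [0, 0, -7.8], [0, 0, -7.8], [0, 0, -7.8]], slide=[[-0.5, -17.2, -2], [-0.5, -17.2, -2], [-0.5, -17.2, -2], [-0.5, -17.2, -2], [-0.5, -17.2, -2], [-0.5, -17.2, -2], [-0.5, -17.2, -2], [-0.5, -17.2, -2]], hand=[1, 1, 1, 1, 1, 1, 1, 1])

```text
clock: 2.1
tcp_pos: [0.5235, -0.2456, 0.1909]
orientation: [-2.478, -1.931, -0.0]
contact_force: [1.3, 1.1, 0.4]
grip_width: 0.0851
gripper_force: 0.0
```

>>> servo_tool(turn=[[0, 0, 0], [0, 0, 0], [0, 0, 0]], slide=[[0, -0.55, -0.5], [0, -0.55, -1], [0, -0.55, -1]], hand=[0.8, 0.8, 0.8])

```text
clock: 2.48
tcp_pos: [0.5232, -0.2584, 0.1596]
orientation: [-2.475, -1.93, 0.002]
contact_force: [0.7, -0.3, 1.1]
grip_width: 0.0682
gripper_force: 0.0
```

Run:
```python
from h import *
go(.5236,-.2663,.034,-14.3)
```

```text
t 2.48 tcp [ 0.5232 -0.2584  0.1596] yaw_y -14.1 zaxis [-0.0031  0.0019 -1.    ] F [ 0.7 -0.3  1.1] w 0.0682 g 0.0 q [-0.11  0.42  0.61  1.85 -0.29  0.97  0.37]
slide [ 0.01 -0.26 -4.19] turn z -0.04 (or 35.96 )
```

>>> servo_tool(turn=[[0, 0, 0], [0, 0, 0], [0, 0, 0], [0, 0, 0], [0, 0, 0]], slide=[[0, -0.15, -1.4], [0, -0.15, -2.3], [0, -0.15, -2.3], [0, -0.15, -2.3], [0, -0.15, -2.3]], hand=[0.8, 0.8, 0.8, 0.8, 0.8])

```text
clock: 3.1
tcp_pos: [0.525, -0.2651, 0.0938]
orientation: [2.477, 1.929, 0.003]
contact_force: [-0.3, 0.6, 0.5]
grip_width: 0.0684
gripper_force: 0.0
```

Run:
```python
from h import *
go(.5236,-.2663,.034,-14.3)
p,d=r.grab_frame('top'); q,e=r.grab_frame('scene')
a=cv2.resize(p[205:285,305:395],None,fx=4.4,fy=5,interpolation=cv2.INTER_CUBIC); b=cv2.resize(q[190:290,290:390],(400,400),interpolation=cv2.INTER_CUBIC)
save('g1',np.hstack([a[:400],b]))
```

```text
t 3.1 tcp [ 0.525  -0.2651  0.0938] yaw_y -14.16 zaxis [ 2.5e-03 -6.0e-04 -1.0e+00] F [-0.3  0.6  0.5] w 0.0684 g 0.0 q [-0.06  0.51  0.56  1.89 -0.36  0.84  0.44]
slide [-0.05 -0.04 -1.99] turn z -0.03 (or 35.97 )
```

View pics/g1.png

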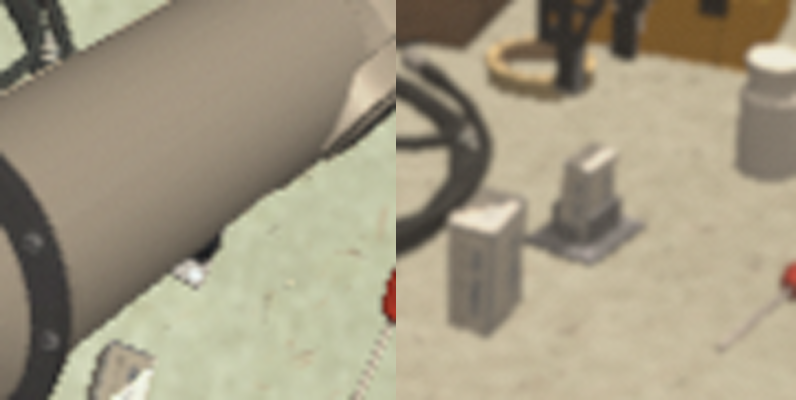

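Run:
```python
from h import *
f,cx,cy,R,t=cal('scene')
def pr(X): c=R@np.array(X)+t; return (f*c[0]/c[2]+cx).round(1),(f*c[1]/c[2]+cy).round(1)
o,M=st(); T=o['tcp_pos']; a=M[:,1]
print('carton top',pr([.5236,-.2663,.071]),'tcp',pr(T),'tips',[pr(T+s*.042*a+[0,0,.008]) for s in(1,-1)])
q,e=r.grab_frame('scene');C=cloud('scene',e)
# finger tips: lowest dark points
for (u0,u1,v0,v1) in ((326,340,195,216),(342,352,190,208)):
    w=C[v0:v1,u0:u1].reshape(-1,3); k=(np.linalg.norm(w[:,:2]-T[:2],axis=1)<.08)&(w[:,2]>.05); w=w[k]
    print(len(w), w.min(0).round(4) if len(w) else '', np.median(w[w[:,2]<w[:,2].min()+.01],axis=0).round(4) if len(w) else '')
save('s2',cv2.resize(q[150:270,260:420],(800,600),interpolation=cv2.INTER_CUBIC))
```

```text
t 3.2 tcp [ 0.5246 -0.2652  0.0934] yaw_y -14.18 zaxis [ 1.9e-03 -4.0e-04 -1.0e+00] F [ 0.2 -0.3  1.1] w 0.0683 g 0.0 q [-0.06  0.51  0.56  1.89 -0.36  0.84  0.44]
carton top (np.float64(338.1), np.float64(228.5)) tcp (np.float64(338.3), np.float64(221.5)) tips [(np.float64(345.9), np.float64(214.2)), (np.float64(330.7), np.float64(224.1))]
181 [ 0.4543 -0.2714  0.1322] [ 0.4849 -0.259   0.1367]
121 [ 0.4978 -0.2881  0.1337] [ 0.5587 -0.2759  0.1395]
```

View pics/s2.png

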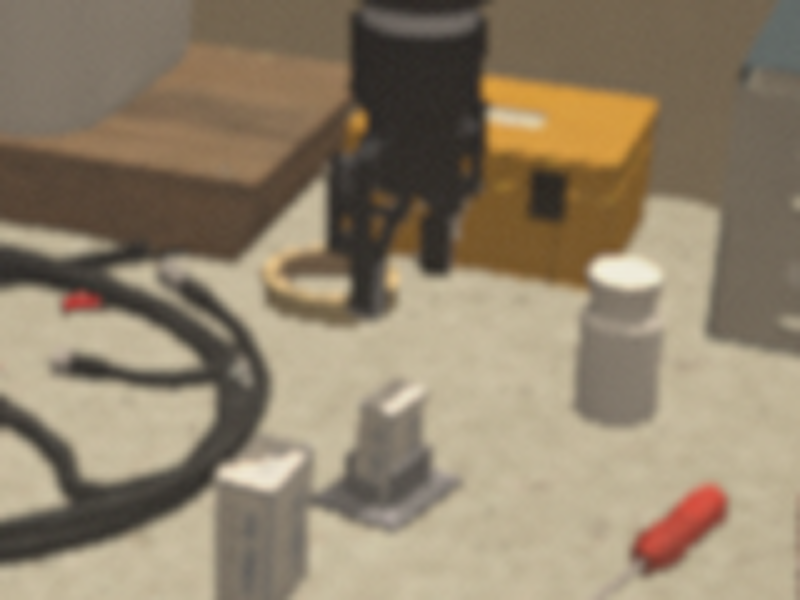

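The carton top is at crop (405,395). The fingertips, at crop (370,312) and (437,270), are centred over it but look about 30 mm higher than the reported TCP implies. I'll descend partway and compare again.

>>> servo_tool(turn=[[0, 0, 0], [0, 0, 0], [0, 0, 0], [0, 0, 0]], slide=[[0, 0, -1], [0, 0, -1.9], [0, 0, -1.9], [0, 0, -1.9]], hand=[0.8, 0.8, 0.8, 0.8])

```text
clock: 3.75
tcp_pos: [0.5244, -0.2656, 0.0363]
orientation: [2.478, 1.929, 0.001]
contact_force: [-0.6, -0.7, 0.0]
grip_width: 0.0682
gripper_force: 0.0
```

```bash
cat >> h.py <<'E'
def tips():
    o,M=st(); T=o['tcp_pos']; q,e=r.grab_frame('scene');C=cloud('scene',e)
    V=cv2.cvtColor(q,cv2.COLOR_RGB2HSV)[...,2]
    k=(V<70)&(np.linalg.norm(C[...,:2]-T[:2],axis=2)<.09)&(C[...,2]>.0)&(C[...,2]<.25)
    P=C[k]; s=(P-T)@M[:,1]
    for sg in (1,-1):
        w=P[sg*s>.015]
        if len(w)>5:
            z=np.sort(w[:,2]); print('side',sg,len(w),'low z',z[:4].round(3),'med xy of low',np.median(w[w[:,2]<z[2]+.012],axis=0).round(4))
    return q,e
E
python3 - <<'E'
from h import *
q,e=tips()
save('s3',cv2.resize(q[170:270,280:400],(480,400),interpolation=cv2.INTER_CUBIC))
E
```

```text
t 3.75 tcp [ 0.5244 -0.2656  0.0363] yaw_y -14.22 zaxis [ 1.2e-03 -6.0e-04 -1.0e+00] F [-0.6 -0.7  0. ] w 0.0682 g 0.0 q [-0.02  0.59  0.51  1.92 -0.42  0.74  0.49]
side 1 145 low z [0.082 0.085 0.086 0.086] med xy of low [ 0.5582 -0.2758  0.0915]
side -1 654 low z [0.034 0.035 0.089 0.089] med xy of low [ 0.48   -0.2569  0.0912]
```

View pics/s3.png

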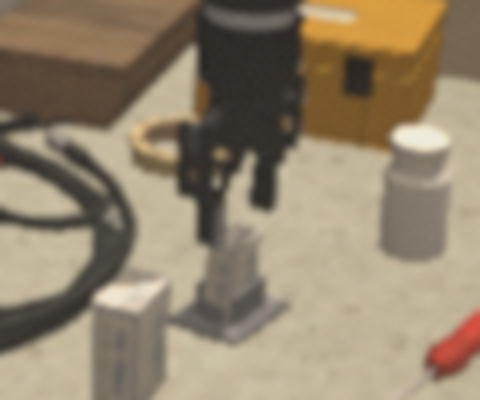

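>>> servo_tool(turn=[[0, 0, 0], [0, 0, 0], [0, 0, 0], [0, 0, 0]], slide=[[0, 0, 0], [0, 0, 0], [0, 0, 0], [0, 0, 0]], hand=[0.4, 0.4, 0.4, 0.4])

```text
clock: 4.3
tcp_pos: [0.5243, -0.2654, 0.0369]
orientation: [2.479, 1.929, 0.002]
contact_force: [-3.2, 2.1, 11.4]
grip_width: 0.0339
gripper_force: 5.7
```

Run:
```python
from h import *
tips()
```

```text
t 4.3 tcp [ 0.5243 -0.2654  0.0369] yaw_y -14.22 zaxis [ 1.5e-03  3.0e-04 -1.0e+00] F [-3.2  2.1 11.4] w 0.0339 g 5.7 q [-0.02  0.59  0.51  1.92 -0.42  0.74  0.49]
side 1 149 low z [0.075 0.075 0.077 0.078] med xy of low [ 0.542  -0.2714  0.0808]
side -1 668 low z [0.033 0.035 0.079 0.082] med xy of low [ 0.4969 -0.2611  0.0842]
```

Contact: the fingers closed to 34 mm on top of the carton, which is at z = 71 mm. So the true tip height is about 30 mm above the reported TCP z. I'll reopen and go lower.

>>> servo_tool(turn=[[0, 0, 0], [0, 0, 0], [0, 0, 0], [0, 0, 0], [0, 0, 0], [0, 0, 0], [0, 0, 0], [0, 0, 0]], slide=[[0, 0, 0.2], [0, 0, 0.2], [0, 0, -0.5], [0, 0, -1.05], [0, 0, -1.05], [0, 0, -1.05], [0, 0, -1.05], [0, 0, -1.05]], hand=[0.8, 0.8, 0.8, 0.8, 0.8, 0.8, 0.8, 0.8])

```text
clock: 5.35
tcp_pos: [0.5242, -0.2652, 0.0043]
orientation: [2.478, 1.929, 0.001]
contact_force: [-0.5, -0.3, 0.7]
grip_width: 0.0681
gripper_force: 0.0
```

>>> servo_tool(turn=[[0, 0, 0], [0, 0, 0], [0, 0, 0], [0, 0, 0], [0, 0, 0]], slide=[[0, 0, 0], [0, 0, 0], [0, 0, 0], [0, 0, 0], [0, 0, 0]], hand=[0.3, 0.3, 0.3, 0.3, 0.3], squeeze=40)

```text
clock: 5.98
tcp_pos: [0.5241, -0.2652, 0.0041]
orientation: [2.479, 1.929, 0.001]
contact_force: [-0.5, -0.4, 4.7]
grip_width: 0.0393
gripper_force: 40.8
```

Run:
```python
from h import *
st()
```

```text
t 5.97 tcp [ 0.5241 -0.2652  0.0041] yaw_y -14.2 zaxis [ 6.e-04 -2.e-04 -1.e+00] F [-0.5 -0.4  4.7] w 0.0393 g 40.8 q [ 0.01  0.63  0.48  1.93 -0.45  0.68  0.51]
```

>>> servo_tool(turn=[[0, 0, 0], [0, 0, 0], [0, 0, 2], [0, 0, 4], [0, 0, 6], [0, 0, 8], [0, 0, 10], [0, 0, 12]], slide=[[0, 0, 1.3], [0, 0, 2.7], [0, 0, 2.7], [-0.2, 1.5, 2.7], [-0.4, 3, 2.7], [-0.6, 4.5, 2.7], [-0.8, 5.5, 2.7], [-0.8, 6.85, 2.7]], hand=[0.3, 0.3, 0.3, 0.3, 0.3, 0.3, 0.3, 0.3])

```text
clock: 6.98
tcp_pos: [0.4988, -0.0591, 0.0845]
orientation: [-1.175, -2.913, 0.001]
contact_force: [0.6, 0.1, -0.0]
grip_width: 0.0398
gripper_force: 42.0
```

>>> servo_tool(turn=[[0, 0, 2], [0, 0, 4], [0, 0, 6], [0, 0, 7.7], [0, 0, 7.7], [0, 0, 7.7]], slide=[[0, 0, 0], [0, 0, 0], [0, 0, -0.6], [0, 0, -1.2], [0, 0, -1.8], [0, 0, -1.8]], hand=[0.3, 0.3, 0.3, 0.3, 0.3, 0.3])

```text
clock: 7.72
tcp_pos: [0.4982, -0.0596, 0.0295]
orientation: [-0.156, -3.134, 0.0]
contact_force: [-0.3, 0.0, -0.1]
grip_width: 0.0394
gripper_force: 42.0
```

Run:
```python
from h import *
go(.5,-.06,-.0045,84.2)
```

```text
t 7.72 tcp [ 0.4982 -0.0596  0.0295] yaw_y 84.29 zaxis [-0.0036 -0.     -1.    ] F [-0.3  0.  -0.1] w 0.0394 g 42.0 q [-0.1   0.44  0.11  2.1  -0.08  0.61  1.54]
slide [ 0.06 -0.01 -1.13] turn z -0.02 (or 35.98 )
```

>>> servo_tool(turn=[[0, 0, 0], [0, 0, 0], [0, 0, 0], [0, 0, 0], [0, 0, 0]], slide=[[0, 0, -0.6], [0, 0, -0.9], [0, 0, -1.05], [0, 0, -1.15], [0, 0, -1.15]], hand=[0.3, 0.3, 0.3, 0.3, 0.3])

```text
clock: 8.35
tcp_pos: [0.4999, -0.0596, -0.0036]
orientation: [0.156, 3.138, 0.0]
contact_force: [-0.5, 0.2, -0.3]
grip_width: 0.0391
gripper_force: 42.0
```

Run:
```python
from h import *
st()
```

```text
t 8.35 tcp [ 0.4999 -0.0596 -0.0036] yaw_y 84.3 zaxis [ 1.e-04  0.e+00 -1.e+00] F [-0.5  0.2 -0.3] w 0.0391 g 42.0 q [-0.09  0.5   0.1   2.11 -0.09  0.53  1.55]
```

>>> servo_tool(turn=[[0, 0, 0], [0, 0, 0], [0, 0, 0]], slide=[[0, 0, -0.05], [0, 0, -0.07], [0, 0, -0.07]], hand=[0.3, 0.3, 0.3])

```text
clock: 8.72
tcp_pos: [0.5003, -0.0596, -0.005]
orientation: [0.156, 3.137, 0.0]
contact_force: [-0.8, 0.6, 7.1]
grip_width: 0.0396
gripper_force: 43.2
```

Run:
```python
from h import *
st()
```

```text
t 8.72 tcp [ 0.5003 -0.0596 -0.005 ] yaw_y 84.29 zaxis [ 8.e-04  1.e-04 -1.e+00] F [-0.8  0.6  7.1] w 0.0396 g 43.2 q [-0.08  0.5   0.1   2.11 -0.09  0.53  1.55]
```

>>> servo_tool(turn=[[0, 0, 0], [0, 0, 0], [0, 0, 0], [0, 0, 0], [0, 0, 0], [0, 0, 0], [0, 0, 0], [0, 0, 0]], slide=[[0, 0, 0], [0, 0, 0], [0, 0, 0.8], [0, 0, 2.4], [0, 0, 2.6], [-1, 0, 2.6], [-1.8, 0, 2.6], [-1.8, 0, 2.6]], hand=[0.75, 0.75, 0.75, 0.75, 0.75, 0.3, 0, 0])

```text
clock: 9.72
tcp_pos: [0.4435, -0.0596, 0.0715]
orientation: [-0.157, -3.135, 0.0]
contact_force: [0.3, -0.5, 0.9]
grip_width: 0.0092
gripper_force: 0.0
```

>>> servo_tool(turn=[[0, 0, 0], [0, 0, 0], [0, 0, 0], [0, 0, 0]], slide=[[0, 0, -0.4], [0, 0, -1.2], [0, 0, -1.6], [0, 0, -1.6]], hand=[0, 0, 0, 0])

```text
clock: 10.22
tcp_pos: [0.4454, -0.0596, 0.023]
orientation: [-0.156, -3.135, 0.0]
contact_force: [-0.1, -0.3, 0.1]
grip_width: 0.0001
gripper_force: 0.0
```

Run:
```python
from h import *
st()
q,e=r.grab_frame('scene')
save('s4',cv2.resize(q[160:300,200:360],(640,560),interpolation=cv2.INTER_CUBIC))
```

```text
t 10.22 tcp [ 0.4454 -0.0596  0.023 ] yaw_y 84.31 zaxis [-2.3e-03 -1.0e-04 -1.0e+00] F [-0.1 -0.3  0.1] w 0.0001 g 0.0 q [-0.1   0.39  0.11  2.22 -0.08  0.54  1.54]
```

View pics/s4.png

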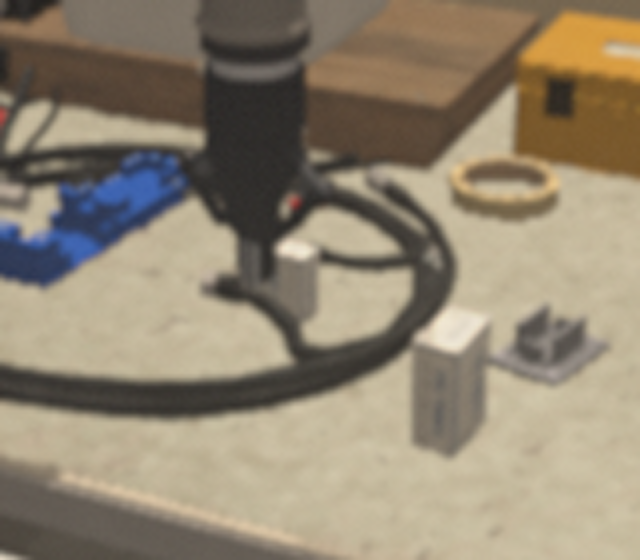

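The holder is empty at crop (550,340). The carton stands upright at (297,280), just beyond the closed fingers. Now I'll push it over toward +x.

>>> servo_tool(turn=[[0, 0, 0], [0, 0, 0], [0, 0, 0], [0, 0, 0], [0, 0, 0], [0, 0, 0], [0, 0, 0], [0, 0, 0]], slide=[[0.7, -0.07, 0], [1, -0.1, 0], [1.3, -0.13, 0], [1.6, -0.16, 0], [1.9, -0.19, 0], [2.1, -0.21, 0], [2.3, -0.23, 0], [2.3, -0.23, 0]], hand=[0, 0, 0, 0, 0, 0, 0, 0])

```text
clock: 11.28
tcp_pos: [0.5153, -0.0665, 0.0242]
orientation: [0.156, 3.137, 0.0]
contact_force: [-0.4, -0.1, 0.2]
grip_width: 0.0002
gripper_force: 0.0
```

>>> servo_tool(turn=[[0, 0, 0], [0, 0, 0], [0, 0, 0], [0, 0, 0], [0, 0, 0], [0, 0, 0]], slide=[[0, 0, 1], [0, 0, 3], [0, 2, 4], [0, 4, 4], [0, 5, 4], [0, 5, 4]], hand=[0.8, 0.8, 0.8, 0.8, 0.8, 0.8])

```text
clock: 12.02
tcp_pos: [0.5142, 0.0868, 0.1442]
orientation: [-0.147, -3.138, -0.002]
contact_force: [0.3, -1.1, 0.7]
grip_width: 0.0685
gripper_force: 0.0
```

Run:
```python
from h import *
st()
out=[]
for n in ('top','scene'):
    q,e=r.grab_frame(n); C=cloud(n,e)
    m=(C[...,0]>.42)&(C[...,0]<.62)&(C[...,1]>-.15)&(C[...,1]<.05)&(C[...,2]>.017)&(C[...,2]<.032)
    m&=cv2.cvtColor(q,cv2.COLOR_RGB2HSV)[...,2]>110
    nl,lab,sts,cen=cv2.connectedComponentsWithStats(m.astype(np.uint8))
    for i in range(1,nl):
        if sts[i,4]<25: continue
        P=C[lab==i]; (c,s,a)=cv2.minAreaRect(P[:,:2].astype(np.float32)*1000)
        print(n,sts[i],np.round(c,1),np.round(s,1),round(a,1),'z',np.percentile(P[:,2],[5,50,95]).round(3),P.mean(0).round(4))
    if n=='top': out.append(cv2.resize(q[165:285,190:350],(400,300),interpolation=cv2.INTER_CUBIC))
    else: out.append(cv2.resize(q[160:280,200:360],(400,300),interpolation=cv2.INTER_CUBIC))
save('s5',np.hstack(out))
```

```text
t 12.03 tcp [0.5142 0.0868 0.1442] yaw_y 84.62 zaxis [-2.0e-04  1.1e-03 -1.0e+00] F [ 0.3 -1.1  0.7] w 0.0685 g 0.0 q [-0.35  0.29  0.08  1.98 -0.03  0.88  1.22]
top [287 216  12   6  35] [570.4 -67.8] [37.5 10.5] 88.6 z [0.021 0.025 0.028] [ 0.5711 -0.0682  0.0248]
top [281 223  16  15 141] [533.9 -61.1] [46.  39.8] 84.2 z [0.019 0.024 0.028] [ 0.533  -0.0643  0.0235]
scene [269 223  32  11 133] [541.9 -86.8] [51.7 97.7] 21.1 z [0.018 0.023 0.028] [ 0.5377 -0.0692  0.0228]
```

View pics/s5.png

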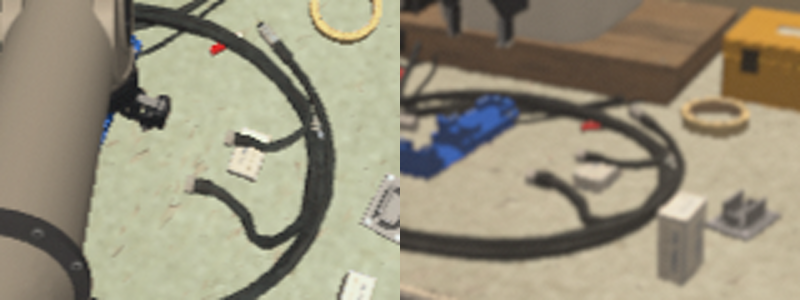

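Carton lies flat at the top crop (248,155), with a drawn cable across its far part. Measured centre is (0.543,-0.0645) at -5.8°, which matches the expected topple. Next I regrasp across the width.

>>> servo_tool(turn=[[0, 0, 0], [0, 0, 0], [0, 0, 0], [0, 0, 0], [0, 0, 0], [0, 0, 0], [0, 0, 0]], slide=[[0.4, -2, 0], [0.8, -4, 0], [0.97, -5.04, -1.5], [0.97, -5.04, -3.3], [0.97, -5.04, -4.6], [0.97, -5.04, -4.6], [0.97, -5.04, -4.6]], hand=[0.75, 0.75, 0.75, 0.75, 0.75, 0.75, 0.75])

```text
clock: 13.0
tcp_pos: [0.5447, -0.0688, 0.0075]
orientation: [0.158, 3.136, -0.001]
contact_force: [0.9, -0.6, -0.3]
grip_width: 0.0641
gripper_force: 0.0
```

Run:
```python
from h import *
go(.5433,-.0643,-.030,84.2)
```

```text
t 13.0 tcp [ 0.5447 -0.0688  0.0075] yaw_y 84.22 zaxis [ 1.5e-03 -5.0e-04 -1.0e+00] F [ 0.9 -0.6 -0.3] w 0.0641 g 0.0 q [-0.08  0.53  0.12  2.01 -0.1   0.61  1.57]
slide [-0.05  0.15 -1.25] turn z -0.0 (or 36.0 )
```

>>> servo_tool(turn=[[0, 0, 0], [0, 0, 0], [0, 0, 0], [0, 0, 0], [0, 0, 0]], slide=[[-0.05, 0.12, -0.4], [-0.05, 0.12, -0.8], [-0.05, 0.12, -1.1], [-0.05, 0.12, -1.2], [-0.05, 0.12, -1.2]], hand=[0.75, 0.75, 0.75, 0.75, 0.75])

```text
clock: 13.62
tcp_pos: [0.5423, -0.0641, -0.0301]
orientation: [-0.156, -3.137, 0.0]
contact_force: [-0.3, 0.1, 0.2]
grip_width: 0.0641
gripper_force: 0.0
```

>>> servo_tool(turn=[[0, 0, 0], [0, 0, 0], [0, 0, 0], [0, 0, 0], [0, 0, 0]], slide=[[0, 0, 0], [0, 0, 0], [0, 0, 0], [0, 0, 0], [0, 0, 0]], hand=[0.3, 0.3, 0.3, 0.3, 0.3])

```text
clock: 14.25
tcp_pos: [0.5429, -0.0642, -0.0294]
orientation: [0.156, 3.137, 0.0]
contact_force: [-0.9, -0.6, 5.3]
grip_width: 0.0389
gripper_force: 41.4
```

Run:
```python
from h import *
st()
```

```text
t 14.25 tcp [ 0.5429 -0.0642 -0.0294] yaw_y 84.3 zaxis [ 9.e-04 -0.e+00 -1.e+00] F [-0.9 -0.6  5.3] w 0.0389 g 41.4 q [-0.08  0.59  0.1   2.02 -0.11  0.53  1.58]
```

>>> servo_tool(turn=[[0, 0, 0], [0, 0, 0], [0, 0, 0], [0, 0, 0], [0, 0, 0], [0, 0, 0], [0, 0, 0]], slide=[[0, 0, 1.5], [0, 0, 3.2], [-0.3, 2, 3.2], [-0.6, 4, 3.2], [-0.9, 6, 3.2], [-1.05, 7.35, 3.2], [-1.05, 7.35, 3.2]], hand=[0.3, 0.3, 0.3, 0.3, 0.3, 0.3, 0.3])

```text
clock: 15.12
tcp_pos: [0.5099, 0.161, 0.0659]
orientation: [-0.145, -3.138, -0.003]
contact_force: [-1.0, -0.8, -1.8]
grip_width: 0.0392
gripper_force: 40.8
```

Run:
```python
from h import *
go(.5114,.1565,-.0204,84.2)
q,e=r.grab_frame('scene')
save('s6',cv2.resize(q[160:260,170:300],(780,600),interpolation=cv2.INTER_CUBIC))
for n in('top','scene'):
    T=np.load(f'pics/{n}0.npz');p,d=T['p'],T['d'];C=cloud(n,d)
    H,Sx,V=cv2.split(cv2.cvtColor(p,cv2.COLOR_RGB2HSV))
    m=(H>100)&(H<130)&(Sx>110)&(C[...,0]>.4)&(C[...,0]<.7)&(C[...,1]>.08)&(C[...,1]<.23)
    P=C[m]; th=np.radians(-5.8); a=np.array([np.cos(th),np.sin(th)]);b=np.array([-a[1],a[0]])
    s=P[:,:2]@a;w=P[:,:2]@b; s0=np.array([.5567,.1519])@a; w0=np.array([.5567,.1519])@b
    print(n,len(P),'s',(np.percentile(s,[.3,1,99,99.7])-s0).round(4),'w',(np.percentile(w,[.5,2,98,99.5])-w0).round(4))
    # side walls of top surfaces: high cheeks
    h=P[:,2]>.036; print(' hi s',(np.percentile(s[h],[1,99])-s0).round(4),'w',(np.percentile(w[h],[1,99])-w0).round(4))
    # partition position
    k=h&(abs(s-s0)<.03); print(' part s',np.percentile(s[k]-s0,[5,50,95]).round(4), k.sum())
```

```text
t 15.12 tcp [0.5099 0.161  0.0659] yaw_y 84.7 zaxis [-5.0e-04  1.7e-03 -1.0e+00] F [-1.  -0.8 -1.8] w 0.0392 g 40.8 q [-0.5   0.42  0.1   2.01 -0.06  0.71  1.11]
slide [ 0.05 -0.15 -2.88] turn z -0.1 (or 35.9 )
top 1094 s [-0.1043 -0.1036  0.1038  0.1058] w [-0.0294 -0.0286  0.0291  0.0304]
 hi s [-0.1044  0.1045] w [-0.0294  0.0292]
 part s [-0.0086 -0.0035  0.0222] 58
scene 552 s [-0.1069 -0.1064  0.1048  0.1269] w [-0.0326 -0.0315  0.026   0.0504]
 hi s [-0.1069  0.1034] w [-0.0326  0.0217]
 part s [-0.0109 -0.0066  0.0001] 33
```

View pics/s6.png

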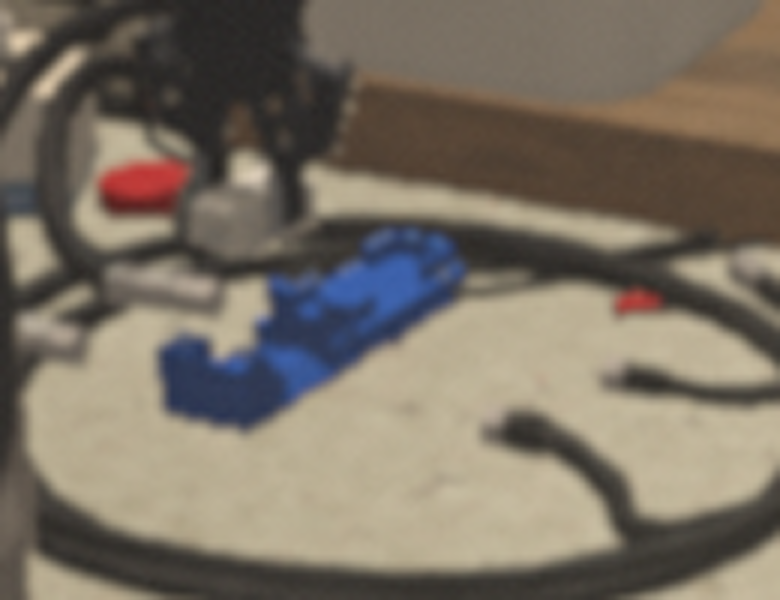

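The carton is held level at crop (230,215) above the tray (310,330), with no obstruction at the well. I'll centre it over the well and check its offset in the hand.

>>> servo_tool(turn=[[0, 0, -0.05], [0, 0, -0.05], [0, 0, -0.05]], slide=[[0.03, -0.1, -0.6], [0.03, -0.1, -1], [0.03, -0.1, -1]], hand=[0.3, 0.3, 0.3])

```text
clock: 15.55
tcp_pos: [0.5111, 0.152, 0.0352]
orientation: [-0.165, -3.135, 0.002]
contact_force: [0.0, 0.9, -0.7]
grip_width: 0.0393
gripper_force: 40.8
```

Run:
```python
from h import *
go(.5112,.1565,-.0204,84.2)
o=r.get_obs(); T=o['tcp_pos']
q,e=r.grab_frame('scene'); C=cloud('scene',e)
H,Sx,V=cv2.split(cv2.cvtColor(q,cv2.COLOR_RGB2HSV))
a=np.array([.9949,-.1011]);b=np.array([.1011,.9949]); zb=T[2]+.0294
D=C[...,:2]-T[:2]; s=D@a; w=D@b
m=(V>90)&(Sx<90)&(abs(s)<.05)&(abs(w)<.03)&(C[...,2]>zb-.005)&(C[...,2]<zb+.03)
print(m.sum(),'s',np.percentile(s[m],[2,10,50,90,98]).round(4),'w',np.percentile(w[m],[2,50,98]).round(4),'z-zb',np.percentile(C[...,2][m]-zb,[2,50,98]).round(4))
n=m&(s<-.02); print(n.sum(),'near face s',np.percentile(s[n],[10,25,50]).round(4),'w',np.percentile(w[n],[2,98]).round(4))
```

```text
t 15.55 tcp [0.5111 0.152  0.0352] yaw_y 83.96 zaxis [-0.0022 -0.0013 -1.    ] F [ 0.   0.9 -0.7] w 0.0393 g 40.8 q [-0.48  0.47  0.09  2.03 -0.07  0.65  1.12]
slide [ 0.    0.15 -1.85] turn z 0.05 (or -35.95 )
172 s [-0.0303 -0.0287 -0.0194  0.0128  0.032 ] w [-0.024  -0.0042  0.0189] z-zb [0.0001 0.0197 0.0252]
84 near face s [-0.0294 -0.0285 -0.0268] w [-0.0233  0.0168]
```

>>> servo_tool(turn=[[0, 0, 0.05], [0, 0, 0.05], [0, 0, 0.05], [0, 0, 0.05]], slide=[[-0.08, 0.1, 0], [-0.08, 0.1, -0.4], [-0.08, 0.1, -0.5], [-0.08, 0.1, -0.5]], hand=[0.3, 0.3, 0.3, 0.3])

```text
clock: 16.1
tcp_pos: [0.5091, 0.1563, 0.0207]
orientation: [-0.156, -3.137, 0.001]
contact_force: [0.1, -0.2, -0.3]
grip_width: 0.039
gripper_force: 40.8
```

Run:
```python
from h import *
go(.51,.1565,-.0204,84.2)
```

```text
t 16.1 tcp [0.5091 0.1563 0.0207] yaw_y 84.3 zaxis [-9.e-04 -4.e-04 -1.e+00] F [ 0.1 -0.2 -0.3] w 0.039 g 40.8 q [-0.49  0.49  0.09  2.04 -0.07  0.62  1.12]
slide [ 0.03  0.01 -1.37] turn z -0.02 (or 35.98 )
```

>>> servo_tool(turn=[[0, 0, 0], [0, 0, 0], [0, 0, 0], [0, 0, 0], [0, 0, 0], [0, 0, 0]], slide=[[0, 0, -0.2], [0, 0, -0.4], [0, 0, -0.6], [0, 0, -0.8], [0, 0, -0.9], [0, 0, -0.9]], hand=[0.3, 0.3, 0.3, 0.3, 0.3, 0.3])

```text
clock: 16.85
tcp_pos: [0.5093, 0.1563, -0.0061]
orientation: [-0.156, -3.137, 0.0]
contact_force: [-0.3, -0.1, -0.7]
grip_width: 0.0393
gripper_force: 40.8
```

Run:
```python
from h import *
o,M=st(); print(o['moment'])
```

```text
t 16.85 tcp [ 0.5093  0.1563 -0.0061] yaw_y 84.3 zaxis [-4.e-04 -2.e-04 -1.e+00] F [-0.3 -0.1 -0.7] w 0.0393 g 40.8 q [-0.48  0.54  0.08  2.05 -0.08  0.56  1.13]
[-0.05978755 -0.0020836  -0.00739949]
```

Bottom is now at about 23 mm, below the walls, with no contact. Continue down.

>>> servo_tool(turn=[[0, 0, 0], [0, 0, 0], [0, 0, 0], [0, 0, 0], [0, 0, 0]], slide=[[0, 0, -0.2], [0, 0, -0.35], [0, 0, -0.42], [0, 0, -0.48], [0, 0, -0.48]], hand=[0.3, 0.3, 0.3, 0.3, 0.3])

```text
clock: 17.48
tcp_pos: [0.5095, 0.1564, -0.0202]
orientation: [0.156, 3.138, 0.0]
contact_force: [-0.5, 0.9, -0.5]
grip_width: 0.0386
gripper_force: 40.8
```

Run:
```python
from h import *
o,M=st(); print(o['moment'])
```

```text
t 17.48 tcp [ 0.5095  0.1564 -0.0202] yaw_y 84.3 zaxis [ 1.e-04  1.e-04 -1.e+00] F [-0.5  0.9 -0.5] w 0.0386 g 40.8 q [-0.48  0.56  0.08  2.05 -0.08  0.53  1.13]
[-0.04609126 -0.02826254 -0.01184759]
```

>>> servo_tool(turn=[[0, 0, 0], [0, 0, 0]], slide=[[0, 0, -0.04], [0, 0, -0.05]], hand=[0.3, 0.3])

```text
clock: 17.73
tcp_pos: [0.5096, 0.1565, -0.0204]
orientation: [0.157, 3.138, 0.001]
contact_force: [-5.0, -1.5, 18.3]
grip_width: 0.0392
gripper_force: 43.0
```

>>> servo_tool(turn=[[0, 0, 0], [0, 0, 0], [0, 0, 0], [0, 0, 0], [0, 0, 0], [0, 0, 0], [0, 0, 0], [0, 0, 0]], slide=[[0, 0, 0], [0, 0, 0], [0, 0, 0.7], [0, 0, 2], [0, 0, 3.5], [0, -2, 5], [0, -4, 5.5], [0, -6, 5.5]], hand=[0.65, 0.65, 0.65, 0.65, 0.65, 0.65, 0.65, 0.65])

```text
clock: 18.73
tcp_pos: [0.5106, -0.0168, 0.1446]
orientation: [0.154, 3.134, 0.001]
contact_force: [0.9, -0.8, -0.1]
grip_width: 0.0553
gripper_force: 0.0
```

Run:
```python
from h import *
st()
a=np.array([.9949,-.1011]);b=np.array([.1011,.9949]); W=np.array([.5114,.1565])
for n in ('top','scene'):
    q,e=r.grab_frame(n); C=cloud(n,e); D=C[...,:2]-W; s=D@a;w=D@b
    H,Sx,V=cv2.split(cv2.cvtColor(q,cv2.COLOR_RGB2HSV))
    m=(V>110)&(Sx<80)&(abs(s)<.04)&(abs(w)<.028)&(C[...,2]>.022)
    P=C[m]
    if m.sum()>10:
        print(n,m.sum(),'s',np.percentile(s[m],[2,98]).round(4),'w',np.percentile(w[m],[2,98]).round(4),'z',np.percentile(P[:,2],[5,50,95]).round(4))
        for lo in (-.03,-.01,.01): 
            k=m&(s>lo)&(s<lo+.02); print('  z at s',lo+.01,np.median(C[...,2][k]).round(4) if k.any() else None)
# driver
T=np.load('pics/top0.npz'); 
for n in('top','scene'):
    T=np.load(f'pics/{n}0.npz');p,d=T['p'],T['d'];C=cloud(n,d)
    H,Sx,V=cv2.split(cv2.cvtColor(p,cv2.COLOR_RGB2HSV))
    m=((H<8)|(H>172))&(Sx>130)&(V>70)&(C[...,0]>.45)&(C[...,0]<.62)&(C[...,1]>-.48)&(C[...,1]<-.38)
    P=C[m][:,:2]; c=P.mean(0); u=np.linalg.svd(P-c,full_matrices=False)[2][0]; u*=np.sign(u[0])
    s=(P-c)@u; wv=(P-c)@np.array([-u[1],u[0]])
    print(n,len(P),'ang',np.degrees(np.arctan2(u[1],u[0])).round(2),'len',(np.ptp(s)).round(4),'wid',np.ptp(wv).round(4),'mid',(c+u*(s.max()+s.min())/2+np.array([-u[1],u[0]])*(wv.max()+wv.min())/2).round(4),'z',np.percentile(C[m][:,2],[2,50,98]).round(4))
```

```text
t 18.73 tcp [ 0.5106 -0.0168  0.1446] yaw_y 84.37 zaxis [ 3.6e-03  6.0e-04 -1.0e+00] F [ 0.9 -0.8 -0.1] w 0.0553 g 0.0 q [-0.24  0.27  0.18  2.01 -0.06  0.86  1.45]
top 139 s [-0.036   0.0333] w [-0.0058  0.0182] z [0.0276 0.0322 0.0357]
  z at s -0.019999999999999997 0.0325
  z at s 0.0 0.0317
  z at s 0.02 0.0324
scene 132 s [-0.0372  0.0382] w [-0.0255  0.0256] z [0.0246 0.0316 0.0418]
  z at s -0.019999999999999997 0.0315
  z at s 0.0 0.031
  z at s 0.02 0.0317
top 198 ang -16.22 len 0.0906 wid 0.0227 mid [ 0.5359 -0.4334] z [0.015  0.0245 0.031 ]
scene 141 ang -16.75 len 0.0835 wid 0.0227 mid [ 0.5314 -0.4378] z [0.016  0.0239 0.0284]
```

Carton is home in the well: its top is at z ≈ 32 mm and level along its length. Now the driver.

>>> servo_tool(turn=[[0, 0, -0.5], [0, 0, -1], [0, 0, -1.5], [0, 0, -2.1], [0, 0, -2.1], [0, 0, -2.1], [0, 0, -2.1], [0, 0, -2.1]], slide=[[0.1, -2, 0], [0.2, -4, 0], [0.4, -6, 0], [0.5, -8, 0], [0.7, -10, 0], [0.8, -12, 0], [0.83, -13.5, 0], [0.83, -13.5, -1]], hand=[0.75, 0.75, 0.75, 0.75, 0.75, 0.75, 0.75, 0.75])

```text
clock: 19.82
tcp_pos: [0.534, -0.4268, 0.1143]
orientation: [0.452, 3.105, -0.008]
contact_force: [0.6, 0.9, -0.5]
grip_width: 0.0639
gripper_force: 0.0
```

>>> servo_tool(turn=[[0, 0, 0], [0, 0, 0], [0, 0, 0]], slide=[[0, 0, -1], [0, 0, -2], [0, 0, -2]], hand=[0.75, 0.75, 0.75])

```text
clock: 20.2
tcp_pos: [0.5328, -0.4184, 0.0499]
orientation: [-0.441, -3.105, -0.004]
contact_force: [0.1, 1.1, 0.9]
grip_width: 0.0641
gripper_force: 0.0
```

Run:
```python
from h import *
go(.535,-.4342,-.030,73.6)
p,d=r.grab_frame('scene')
```

```text
t 20.2 tcp [ 0.5328 -0.4184  0.0499] yaw_y 73.83 zaxis [-0.0049  0.0035 -1.    ] F [0.1 1.1 0.9] w 0.0641 g 0.0 q [ 0.37  0.66  0.3   1.67 -0.24  0.86  2.05]
slide [ 0.07 -0.53 -2.66] turn z -0.05 (or 35.95 )
```

>>> servo_tool(turn=[[0, 0, 0], [0, 0, 0], [0, 0, 0], [0, 0, 0]], slide=[[0, -0.19, -0.4], [0, -0.19, -0.6], [0, -0.19, -0.6], [0, -0.19, -0.6]], hand=[0.75, 0.75, 0.75, 0.75])

```text
clock: 20.75
tcp_pos: [0.5346, -0.4263, 0.0353]
orientation: [0.443, 3.11, -0.0]
contact_force: [0.1, -0.8, -0.3]
grip_width: 0.0641
gripper_force: 0.0
```

Run:
```python
from h import *
go(.535,-.4342,-.030,73.6)
```

```text
t 20.75 tcp [ 0.5346 -0.4263  0.0353] yaw_y 73.8 zaxis [ 5.e-04 -2.e-04 -1.e+00] F [ 0.1 -0.8 -0.3] w 0.0641 g 0.0 q [ 0.38  0.68  0.29  1.67 -0.25  0.83  2.07]
slide [ 0.01 -0.26 -2.18] turn z -0.04 (or 35.96 )
```

>>> servo_tool(turn=[[0, 0, 0], [0, 0, 0], [0, 0, 0], [0, 0, 0], [0, 0, 0], [0, 0, 0], [0, 0, 0]], slide=[[0, -0.26, -0.3], [0, -0.26, -0.8], [0, -0.26, -1.3], [0, -0.26, -1.8], [0, -0.26, -2.05], [0, -0.26, -2.15], [0, -0.26, -2.15]], hand=[0.75, 0.75, 0.75, 0.75, 0.75, 0.75, 0.75])

```text
clock: 21.62
tcp_pos: [0.5345, -0.4341, -0.0295]
orientation: [0.443, 3.11, -0.0]
contact_force: [-0.4, 0.5, -0.1]
grip_width: 0.0639
gripper_force: 0.0
```

Run:
```python
from h import *
go(.535,-.4342,-.030,73.6)
```

```text
t 21.62 tcp [ 0.5345 -0.4341 -0.0295] yaw_y 73.8 zaxis [ 1.e-04 -1.e-04 -1.e+00] F [-0.4  0.5 -0.1] w 0.0639 g 0.0 q [ 0.41  0.77  0.26  1.67 -0.27  0.73  2.09]
slide [ 0.02 -0.   -0.02] turn z -0.04 (or 35.96 )
```

>>> servo_tool(turn=[[0, 0, 0], [0, 0, 0], [0, 0, 0], [0, 0, 0], [0, 0, 0], [0, 0, 0]], slide=[[0, 0, 0], [0, 0, 0], [0, 0, 0], [0, 0, 0], [0, 0, 0], [0, 0, 0]], hand=[0.2, 0.2, 0.2, 0.2, 0.2, 0.2], squeeze=50)

```text
clock: 22.38
tcp_pos: [0.5348, -0.4344, -0.0289]
orientation: [0.443, 3.109, -0.001]
contact_force: [-0.8, 0.0, 6.0]
grip_width: 0.028
gripper_force: 51.1
```

>>> servo_tool(turn=[[0, 0, 0], [0, 0, 0], [0, 0, 0], [0, 0, 0.4], [0, 0, 0.8], [0, 0, 1.2], [0, 0, 1.6], [0, 0, 2.08]], slide=[[0, 0, 1], [0, 0, 2.8], [0, 0, 4.5], [0.3, 1.5, 4.5], [0.6, 3.5, 4.5], [1, 5.5, 4.5], [1.4, 7.5, 4.5], [1.8, 9.5, 4.5]], hand=[0.2, 0.2, 0.2, 0.2, 0.2, 0.2, 0.2, 0.2])

```text
clock: 23.38
tcp_pos: [0.5881, -0.147, 0.1051]
orientation: [-0.157, -3.137, -0.0]
contact_force: [1.3, 0.2, -1.4]
grip_width: 0.0282
gripper_force: 50.4
```

>>> servo_tool(turn=[[0, 0, 0], [0, 0, 0], [0, 0, 0], [0, 0, 0], [0, 0, 0], [0, 0, 0], [0, 0, 0], [0, 0, 0]], slide=[[0.2, 2, 0], [0.4, 4, 0], [0.5, 6, 0], [0.59, 7.8, 0], [0.59, 9, 0], [0.59, 9.6, 0], [0.59, 9.87, -0.5], [0.59, 9.87, -1]], hand=[0.2, 0.2, 0.2, 0.2, 0.2, 0.2, 0.2, 0.2])

```text
clock: 24.38
tcp_pos: [0.6058, 0.1457, 0.074]
orientation: [-0.161, -3.137, 0.001]
contact_force: [-0.3, -0.6, -0.8]
grip_width: 0.0278
gripper_force: 50.4
```

>>> servo_tool(turn=[[0, 0, 0], [0, 0, 0]], slide=[[0, 0, -0.3], [0, 0, -0.3]], hand=[0.2, 0.2])

```text
clock: 24.62
tcp_pos: [0.6054, 0.1453, 0.0651]
orientation: [-0.162, -3.135, 0.002]
contact_force: [0.2, -0.3, -1.0]
grip_width: 0.0279
gripper_force: 50.4
```

Run:
```python
from h import *
go(.6064,.1468,-.005,84.2)
o=r.get_obs(); T=o['tcp_pos']
a=np.array([.9949,-.1011]);b=np.array([.1011,.9949])
for n in('scene','top'):
    q,e=r.grab_frame(n); C=cloud(n,e)
    H,Sx,V=cv2.split(cv2.cvtColor(q,cv2.COLOR_RGB2HSV))
    D=C[...,:2]-T[:2]; s=D@a; w=D@b
    m=((H<8)|(H>172))&(Sx>130)&(V>60)&(abs(s)<.08)&(abs(w)<.04)&(C[...,2]>T[2]+.01)&(C[...,2]<T[2]+.08)
    if m.sum()>5: print(n,m.sum(),'s',np.percentile(s[m],[1,50,99]).round(4),'w',np.percentile(w[m],[2,98]).round(4),'z',np.percentile(C[...,2][m]-T[2],[2,98]).round(4))
    k=(s<-.05)&(s>-.16)&(abs(w)<.03)&(C[...,2]>T[2]+.02)&(C[...,2]<T[2]+.065)
    if k.sum()>3: print('  shaft',k.sum(),'s min',np.percentile(s[k],[1,5]).round(4),'w',np.percentile(w[k],[10,50,90]).round(4), 'z',np.percentile(C[...,2][k]-T[2],[10,50,90]).round(4),np.polyfit(s[k],w[k],1).round(4))
    if n=='scene': save('s7',cv2.resize(q[140:260,170:330],(800,600),interpolation=cv2.INTER_CUBIC))
```

```text
t 24.62 tcp [0.6054 0.1453 0.0651] yaw_y 84.08 zaxis [-0.0021 -0.0013 -1.    ] F [ 0.2 -0.3 -1. ] w 0.0279 g 50.4 q [-0.48  0.55  0.19  1.8  -0.14  0.81  1.25]
slide [ 0.03  0.05 -2.34] turn z 0.02 (or -35.98 )
scene 65 s [-0.0456 -0.0244  0.0409] w [-0.0317  0.0103] z [0.0431 0.0643]
  shaft 40 s min [-0.1402 -0.1377] w [-0.006  -0.0034 -0.0004] z [0.0413 0.0435 0.0459] [-0.027  -0.0061]
top 104 s [-0.0442 -0.0236  0.0022] w [-0.0121  0.0139] z [0.0434 0.06  ]
  shaft 57 s min [-0.1399 -0.1367] w [-0.0029 -0.0009  0.0019] z [0.0426 0.0456 0.0489] [-0.0009 -0.0009]
```

View pics/s7.png

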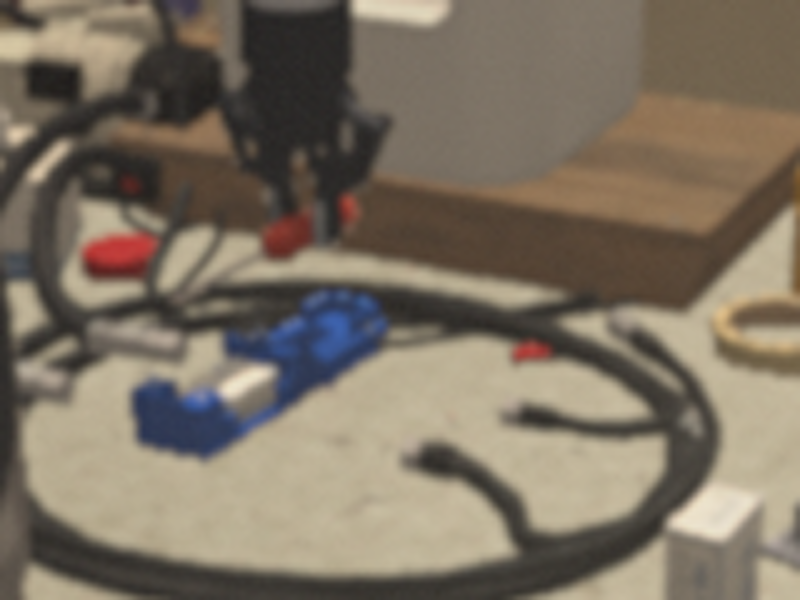

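The driver is held level above the tray, handle at crop (310,225) and shaft running to (180,290). The carton lies flush in the well at (235,385). I'll lower it, shifted 2 mm toward -x.

>>> servo_tool(turn=[[0, 0, 0], [0, 0, 0], [0, 0, 0], [0, 0, 0], [0, 0, 0], [0, 0, 0], [0, 0, 0]], slide=[[-0.07, 0, -0.3], [-0.07, 0, -0.7], [-0.07, 0, -1.1], [-0.07, 0, -1.4], [-0.07, 0, -1.6], [-0.07, 0, -1.7], [-0.07, 0, -1.7]], hand=[0.2, 0.2, 0.2, 0.2, 0.2, 0.2, 0.2])

```text
clock: 25.6
tcp_pos: [0.604, 0.1471, 0.0153]
orientation: [-0.159, -3.137, -0.0]
contact_force: [0.6, -0.2, -0.4]
grip_width: 0.0284
gripper_force: 50.4
```

Run:
```python
from h import *
go(.604,.147,-.005,84.2)
```

```text
t 25.6 tcp [0.604  0.1471 0.0153] yaw_y 84.2 zaxis [-1.e-04  0.e+00 -1.e+00] F [ 0.6 -0.2 -0.4] w 0.0284 g 50.4 q [-0.47  0.61  0.18  1.83 -0.16  0.71  1.26]
slide [ 0.   -0.   -0.68] turn z -0.0 (or 36.0 )
```

>>> servo_tool(turn=[[0, 0, 0], [0, 0, 0], [0, 0, 0], [0, 0, 0], [0, 0, 0], [0, 0, 0]], slide=[[0, 0, -0.2], [0, 0, -0.4], [0, 0, -0.55], [0, 0, -0.63], [0, 0, -0.67], [0, 0, -0.67]], hand=[0.2, 0.2, 0.2, 0.2, 0.2, 0.2])

```text
clock: 26.35
tcp_pos: [0.6041, 0.1471, -0.0046]
orientation: [0.159, 3.137, 0.0]
contact_force: [-0.0, -0.5, -0.7]
grip_width: 0.0282
gripper_force: 50.5
```

Run:
```python
from h import *
o,M=st(); print(o['moment'])
```

```text
t 26.35 tcp [ 0.6041  0.1471 -0.0046] yaw_y 84.2 zaxis [ 2.e-04  1.e-04 -1.e+00] F [-0.  -0.5 -0.7] w 0.0282 g 50.5 q [-0.46  0.64  0.17  1.84 -0.16  0.68  1.27]
[-0.04186137 -0.00975879 -0.01449585]
```

>>> servo_tool(turn=[[0, 0, 0], [0, 0, 0]], slide=[[0, 0, -0.02], [0, 0, -0.03]], hand=[0.2, 0.2])

```text
clock: 26.6
tcp_pos: [0.6041, 0.1471, -0.0049]
orientation: [0.159, 3.137, 0.0]
contact_force: [-2.6, 0.0, 6.5]
grip_width: 0.0284
gripper_force: 51.4
```

>>> servo_tool(turn=[[0, 0, 0], [0, 0, 0], [0, 0, 0], [0, 0, 0], [0, 0, 0], [0, 0, 0], [0, 0, 0], [0, 0, 0]], slide=[[0, 0, 0], [0, 0, 0], [0, 0, 0.5], [0, 0, 1.5], [0, 0, 3], [0, -2, 5], [0, -4, 5.5], [0, -6, 5.5]], hand=[0.6, 0.6, 0.6, 0.6, 0.6, 0.6, 0.6, 0.6])

```text
clock: 27.6
tcp_pos: [0.6055, -0.0183, 0.1614]
orientation: [0.157, 3.132, 0.002]
contact_force: [0.7, -0.6, 1.0]
grip_width: 0.0512
gripper_force: 0.0
```

>>> servo_tool(turn=[[0, 0, 0], [0, 0, 0], [0, 0, 0]], slide=[[0, -2, 0], [0, -4, 0], [0, -4, 0]], hand=[0.6, 0.6, 0.6])

```text
clock: 27.98
tcp_pos: [0.6028, -0.1449, 0.1594]
orientation: [0.175, 3.135, -0.005]
contact_force: [-0.2, 0.1, -0.1]
grip_width: 0.051
gripper_force: 0.0
```

Run:
```python
from h import *
st(); out=[]
a=np.array([.9949,-.1011]);b=np.array([.1011,.9949]); O=np.array([.5567,.1519])
for n in('top','scene'):
    q,e=r.grab_frame(n); C=cloud(n,e); D=C[...,:2]-O; s=D@a; w=D@b
    H,Sx,V=cv2.split(cv2.cvtColor(q,cv2.COLOR_RGB2HSV))
    m=((H<8)|(H>172))&(Sx>130)&(V>60)&(abs(s)<.12)&(abs(w)<.03)
    print(n,m.sum(),'handle s',np.percentile(s[m],[1,99]).round(4),'w',np.percentile(w[m],[2,98]).round(4),'z',np.percentile(C[...,2][m],[2,50,90,98]).round(4))
    for lo in(.01,.04,.07):
        k=m&(s>lo)&(s<lo+.03); print('  top z',lo,np.percentile(C[...,2][k],90).round(4) if k.any() else None)
    g=q[155:255,180:280] if n=='top' else q[180:260,180:280]
    out.append(cv2.resize(g,(400,400),interpolation=cv2.INTER_CUBIC))
save('s8',np.hstack(out))
```

```text
t 27.98 tcp [ 0.6028 -0.1449  0.1594] yaw_y 83.61 zaxis [ 0.0012 -0.0035 -1.    ] F [-0.2  0.1 -0.1] w 0.051 g 0.0 q [-0.08  0.43  0.29  1.75 -0.14  0.98  1.72]
top 187 handle s [0.0044 0.0951] w [-0.0123  0.0118] z [0.0391 0.0491 0.0531 0.0549]
  top z 0.01 0.0533
  top z 0.04 0.0531
  top z 0.07 0.0529
scene 95 handle s [0.0061 0.0894] w [-0.015   0.0027] z [0.0364 0.0465 0.0505 0.0514]
  top z 0.01 0.0511
  top z 0.04 0.0492
  top z 0.07 0.0504
```

View pics/s8.png

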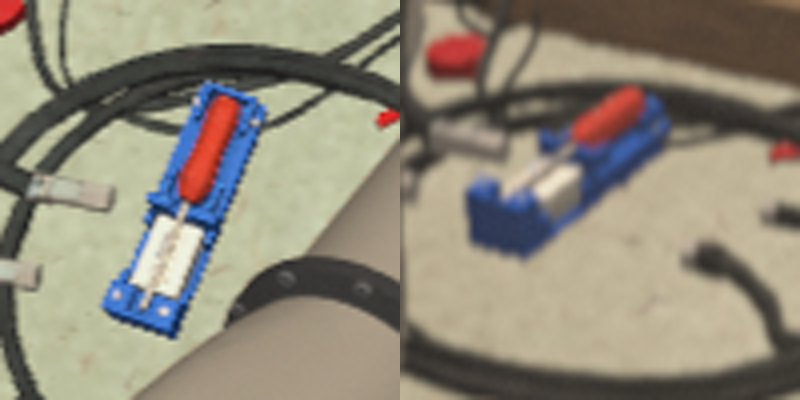

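The handle (215,150) lies level in the pocket with its top at z ≈ 53 mm, as expected. The shaft runs down the groove over the carton (165,255), and the arm is clear.

```bash
python3 -c "
from bench import r
print(r.hand_in())"
```

```text
the job is handed in; nothing more can be done
None
```

The job is handed in at about 28 s: the carton is flat and home in the tray's well, the screwdriver lies above it with its handle in the pocket and shaft in the groove, and I moved nothing else on the worktop.

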